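# Hook a dropped burner ring out from under the wire guard

### The job

A brass burner ring has dropped into the drip tray behind the wire guard, where fingers cannot reach it. Take the hooked rod by its wooden handle, reach its nose under the guard's front bar and down into the ring, and draw the ring forward until you feel it bear firmly on the tray's clear stop bar, which is clamped somewhere across the open front part: a firm but gentle pull of about 7 newtons, for half a second, never hauling on it. Leave the ring lying flat there, in front of the guard, and lay the rod back down flat on the bare worktop, clear of the tray, without pushing the other kitchen things about.

Things in the scene. Friction and masses are not known exactly. Their poses are not given: they have to be found in the camera images.
- hook: Loose hooked rod, 0.14 kg, standing on the worktop the way it is used. Origin: centre of the underside of its wooden handle, x along the rod to the nose, z up. Handle 70 (x) x 22 (y) x 36 (z) mm, gripped across the 22 mm. From its front a straight 8 mm steel rod runs ahead, its centre line 26 mm above the underside, and turns straight down at x = 189 mm as the nose.
- hook_nose (a point): Lower end of the hook's vertical nose (8 mm thick, rounded), 189 mm ahead of the handle's origin and 1 mm above the level of the handle's underside.
- burner_ring: Flat brass ring, outer diameter 56 mm, hole 36 mm, 9 mm thick, loose, about 0.11 kg; origin at the centre of its underside, z along its axis. It starts flat on the tray's floor, wholly behind the guard's front bar.
- rack: Fixed steel drip tray, wire guard over its rear part. Origin at worktop level under the middle of the guard's front bar; x to the tray's rear, y along the bar. Floor 5 mm above the worktop, inside from x = -90 to 116, y = -114 to 114 mm; side and rear walls 17 mm high. In front of x = 0 it is open above, where a clear stop bar (see guard_bar) lies across it. Pressing hook or ring on any of it with over 14 N damages it.
- guard_bar (a point): Middle of the guard's 6 mm front bar, 66 mm up; the guard runs 121 mm to the rear, 63 to 73 mm up; the way in is under this bar. The rigid clear stop bar lies parallel to it, 6 mm thick, top 17 mm (clamp knobs 20 mm at y = -108 and 108) above the worktop, its rear face anywhere from 56 to 80 mm in front of this bar: not measured, to be felt. The ring seats with a pull on the stop of 5 N or more.
- pepper_jar: Bystander: spice jar with red cap and dark label, 45 mm across, height 106 mm, loose, origin at the centre of its underside. Leave it alone.
- ginger_jar: Bystander: spice jar with red cap and light brown label, 45 mm across, height 106 mm, loose, origin at the centre of its underside. Leave it alone.
- bottle: Bystander: glass bottle with green cap, 62 mm across, height 236 mm, loose, origin at the centre of its underside. Leave it alone.
- tin: Bystander: low food tin, 86 mm across, height 40 mm, loose, origin at the centre of its underside. Leave it alone.
- lemon: Bystander: lemon, 72 x 57 x 58 mm, loose, origin at the centre of its underside. Leave it alone.
- mug: Bystander: red mug with dots, 87 x 117 x 97 mm, loose, origin at the centre of its underside. Leave it alone.
There are look-alikes about, which are no part of the job. What is meant by the hook is not pink, and is the larger of those in its own colour.

How it is judged:
On the way, in this order (a step that is already met when the one before it is completed fails the run):
1. the hook's nose is behind the guard's front bar and down inside the ring's hole (horizontal distance between hook_nose and burner_ring below 0.018 m and x of hook_nose in the frame of rack above 0.005 m and z of hook_nose in the frame of burner_ring below 0.008 m), for 0.1 s.
2. the ring, drawn by the hook's nose in its hole, bears on the stop bar in front of the guard with about 4 N or more (contact force between burner_ring and rack above 4.3 N and contact force between hook and burner_ring above 3 N and z of hook_nose in the frame of burner_ring below 0.009 m and horizontal distance between hook_nose and burner_ring below 0.022 m and x of burner_ring in the frame of rack below -0.022 m), for 0.2 s.
At the end, for the whole second after the job is handed in: The ring lies flat on the tray's floor in the open front part, its centre 22 to 58 mm in front of the guard's front bar; the hooked rod lies flat on the worktop on its handle's underside (within 5 mm), not touching the tray; both are at rest (x of burner_ring in the frame of rack between -0.058 and -0.022 m and y of burner_ring in the frame of rack between -0.09 and 0.09 m and height (world z) of burner_ring below 0.009 m and angle between each of burner_ring, hook's own z axis and vertical below 0.1 rad and linear speed of each of burner_ring, hook below 0.01 m/s and height (world z) of hook below 0.005 m and height (world z) of hook_nose below 0.008 m and contact force between hook and rack below 0.1 N).
It fails at once if the ring is hauled against the stop bar or pressed on the tray with more than 14 N (contact force between burner_ring and rack above 14 N).
It fails at once if the hook presses on the tray, stop bar or guard with more than 14 N (contact force between hook and rack above 14 N).
It fails at once if a bystander is pushed more than 30 mm (distance of any of pepper_jar, ginger_jar, bottle, tin, lemon, mug from where it was at the start of the episode above 0.03 m).
It also fails if it takes over 54 s, if anything falls off the work surface, if the arm or the gripper's body presses on something with over 40 N, if the wrist force passes 120 N, or if a joint passes its speed limit or range.

### The arm

A 7-joint arm with a two-finger parallel gripper is mounted at the origin on a cart in front of the work surface, level with it; the furniture and walls round the work are solid. World frame = base frame: x ahead of the robot, y to its left, z up, the work surface at z = 0. Lengths are in m, angles in rad, forces in N, time in s.
With the tool pointing down it reaches from about 0.425 to 0.95 m from the base axis. Payload 16.7 kg.
Tool frame: the origin (TCP) lies at the very end of the fingers, on their centre line; the grasp point (between the pads) lies 19 mm behind it; z points along the fingers, y is the line along which they close (so a half turn about z gives the same grasp; the last joint's range is limited). The gripper opens to 94 mm and grips with 3 to 60 N. Pads are 16 mm wide; open, the fingers measure 119 mm over their backs; the gripper's body (75 mm by 177 mm) begins 78 mm behind the grasp point.
Start: joints at [-1.401, 0.426, 0.074, 1.606, -0.034, 1.111, -0.067], TCP at [0.212, 0.641, 0.205] pointing down, gripper open.
Joint ranges: [-2.85, 2.85], [-0.5, 2.14], [-1.23, 1.37], [0.21, 2.46], [-1.02, 4.16], [0.16, 2.05], [-2.73, 2.73]. Speed limits (rad/s): [1.89, 1.89, 2.39, 2.39, 3.01, 3.01, 3.01].

### API

Orientations are given as a rotation vector (axis times angle).
In Python, from bench import ctrl, cams, models gives the robot as it stands.
- The arm moves only by the tool arm_command, never from a script. Its argument "series" is one flat list of numbers, 7 for each row, row after row: the shift along the tool's x, y, z in mm, then the turn, a rotation vector about the tool's x, y, z in degrees, then the gripper's target within -1 to 1 (fully open at 1, half-way at 0, shut at -1). A call has 1 to 12 rows; each row shifts and turns the commanded pose from where the row before left it, along the tool's axes as they then stand; what a row does not reach is not made up. A row lasts 1/8 s, in which the tool goes at most 62.5 mm and 10.7 degrees, less where a joint would pass 70% of its speed; a pose out of reach is approached as far as the arm can. A call is refused whole if a number of a shift passes 62.5 or a number of a turn 10.7, either way. A call with a gripper value outside its range is refused whole. The fingers move at their own pace and stop on an object; "newtons" is the grip in N (left out, the last holds). Time passes only in rows, so rows that do not move let the fingers close. It gives the time, the measured TCP pose, the force, the opening and the grip force at its end, in the units of the state.
- ctrl.observe(): the state, without advancing time (a new reading comes with each control period).
- cams.capture(name): name is "side" or "top" or "wrist"; returns the picture (420x560x3 uint8, blue, green, red); there is no depth.
- cams.camera_params(name): a dict with "fovy" (degrees; the focal length in pixels is half the picture's height over the tangent of half this angle, whatever the lens; pixels are square), "cx", "cy" (the principal point, pixels), "view" (4x4, takes a point from world to camera coordinates); the wrist camera has in their place "hand_eye" (4x4, takes a point from camera to tool coordinates, whose origin is the TCP and whose axes are the flange's). Camera axes: x right, y down, z forward; pixel columns grow to the right and rows downward; lengths in m; the calibration is good to about 2 mm. A picture is of the moment at which its call begins: read the wrist's pose just before it. camera_params takes no time and is no camera call.
- ctrl.close_job(): hands the job in; it is judged then, once.
Trained networks look in the newest picture that a camera, given by its name, has taken for a name from the list of things; names that differ only in an ending like _2 or _b are one class to them, and where a whole thing is asked for, a point or a joint stands for the part that bears it (a point fixed in the world has none). Each returns a list of dicts, best first, with "score" (0 to 1); they miss things now and then, are a little off and sometimes report something else, mostly with a low value. They report only what shows in the picture. A call takes as long as a camera call. They do not tell look-alikes from the thing itself.
- models.masks_of(camera, label): "mask" (420x560 bool, what is visible of it) and "rect" ([centre column, centre row, width, height] in pixels, round what is visible of it).
- models.landmark_of(camera, label): "uv" ([column, row] in pixels: a listed point, or the origin of a listed thing).
The state is a dict: "t": time; "joint_positions": joint angles; "dq": joint speeds; "joint_efforts": joint torques, N m; "eef_pos": TCP position; "orientation": TCP orientation; "wrist_force": force on the tool from outside, world axes, zero at the start; "moment": the same for the moment, N m; "gripper_width": finger opening in m; "grasp_force": force on a finger pad.
Only numpy, scipy, OpenCV 4.12 (cv2) and the standard library are available. Lean on these libraries where they do the work, as an engineer would, in place of code of your own. Each camera call takes 0.05 s, during which the arm holds its last target. There are 200 camera calls.

## Working session

There is one attempt and no reset: what is moved stays moved. The work goes in short steps, Python scripts to look and compute and a tool call to move; the robot and the scene stay as the last step left them, time stands still between calls to the robot, and variables do not carry over. Pictures are saved under pics/ and viewed, at most 10 in all, crops included, and the job is handed in when it is done.

Besides the shell and the picture viewer there is one more tool, called as a command line: name --argument value ..., lists and objects as JSON in quotes. arm_command: Moves the arm, as the interface text tells. Its arguments: {"type":"object","properties":{"series":{"type":"array","items":{"type":"number"}},"newtons":{"type":"number"}},"required":["series"]}

```bash
mkdir -p pics
cat > h.py <<'E'
import numpy as np, cv2
from scipy.spatial.transform import Rotation as R
from bench import ctrl, cams, models
def cam(name):
    p=cams.camera_params(name); f=210/np.tan(np.radians(p["fovy"])/2)
    if "view" in p: c2w=np.linalg.inv(np.array(p["view"]))
    else:
        s=ctrl.observe(); T=np.eye(4); T[:3,:3]=R.from_rotvec(s["orientation"]).as_matrix(); T[:3,3]=s["eef_pos"]
        c2w=T@np.array(p["hand_eye"])
    return f,p["cx"],p["cy"],c2w
def ray(name,uv,z,c=None):
    f,cx,cy,M=c or cam(name); d=M[:3,:3]@np.array([(uv[0]-cx)/f,(uv[1]-cy)/f,1]); o=M[:3,3]
    return o+d*(z-o[2])/d[2]
def proj(name,P,c=None):
    f,cx,cy,M=c or cam(name); q=np.linalg.inv(M)@np.append(P,1); return np.array([cx+f*q[0]/q[2],cy+f*q[1]/q[2]])
E
python3 - <<'E'
from h import *
ims=[cams.capture(n) for n in("side","top")]
for n,i in zip(("side","top"),ims): cv2.imwrite(f"pics/{n}0.png",i)
Z=dict(hook=0,hook_nose=.001,burner_ring=.005,rack=0,guard_bar=.066,pepper_jar=0,ginger_jar=0,bottle=0,tin=0,lemon=0,mug=0)
for n in("top","side"):
  c=cam(n)
  for l,z in Z.items():
    for d in models.landmark_of(n,l)[:4]:
      print(n,l,round(d["score"],2),np.round(d["uv"]),np.round(ray(n,d["uv"],z,c),3)[:2])
print(ctrl.observe()["t"], ctrl.observe()["orientation"])
E
```

```text
top hook 0.7 [359. 312.] [ 0.169 -0.349]
top hook 0.6 [189. 227.] [0.438 0.194]
top hook 0.51 [241. 273.] [0.292 0.025]
top hook 0.31 [190. 149.] [0.702 0.198]
top hook_nose 0.75 [327. 267.] [ 0.311 -0.251]
top hook_nose 0.67 [181. 172.] [0.622 0.226]
top hook_nose 0.52 [218. 236.] [0.411 0.1  ]
top burner_ring 0.58 [266. 145.] [ 0.718 -0.054]
top rack 0.87 [290. 151.] [ 0.696 -0.135]
top rack 0.73 [174. 154.] [0.686 0.254]
top guard_bar 0.85 [286. 150.] [ 0.681 -0.119]
top pepper_jar 0.69 [193. 149.] [0.703 0.191]
top ginger_jar 0.55 [174. 156.] [0.678 0.251]
top bottle 0.72 [148. 164.] [0.649 0.336]
top bottle 0.68 [188. 225.] [0.445 0.197]
top tin 0.81 [395. 231.] [ 0.428 -0.475]
top lemon 0.85 [398. 204.] [ 0.516 -0.49 ]
top lemon 0.49 [265. 141.] [ 0.732 -0.05 ]
top mug 0.63 [384. 171.] [ 0.631 -0.45 ]
side hook 0.92 [235. 268.] [0.457 0.182]
side hook 0.47 [311. 259.] [0.306 0.025]
side hook_nose 0.71 [182. 258.] [0.609 0.235]
side hook_nose 0.55 [356. 185.] [ 0.42 -0.46]
side hook_nose 0.44 [354. 219.] [ 0.311 -0.242]
side hook_nose 0.27 [172. 240.] [0.703 0.189]
side burner_ring 0.59 [222. 207.] [ 0.711 -0.043]
side burner_ring 0.35 [182. 256.] [0.61  0.233]
side rack 0.56 [241. 200.] [ 0.699 -0.123]
side rack 0.45 [334. 180.] [ 0.507 -0.451]
side guard_bar 0.8 [240. 184.] [ 0.697 -0.122]
side guard_bar 0.3 [335. 176.] [ 0.457 -0.362]
side pepper_jar 0.81 [172. 238.] [0.714 0.179]
side ginger_jar 0.8 [158. 255.] [0.679 0.265]
side bottle 0.46 [334. 180.] [ 0.51  -0.455]
side bottle 0.4 [144. 271.] [0.651 0.336]
side tin 0.69 [358. 183.] [ 0.421 -0.482]
side lemon 0.59 [334. 176.] [ 0.526 -0.483]
side mug 0.95 [307. 172.] [ 0.635 -0.452]
side mug 0.47 [161. 252.] [0.682 0.251]
1.2 [-4.98649538e-01 -3.10171036e+00  5.68084146e-05]
```

```bash
python3 -c "
import cv2
a=cv2.imread('pics/top0.png');cv2.imwrite('pics/top0b.png',cv2.resize(a,(800,600)))"
```

```text
(no output)
```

View pics/top0b.png

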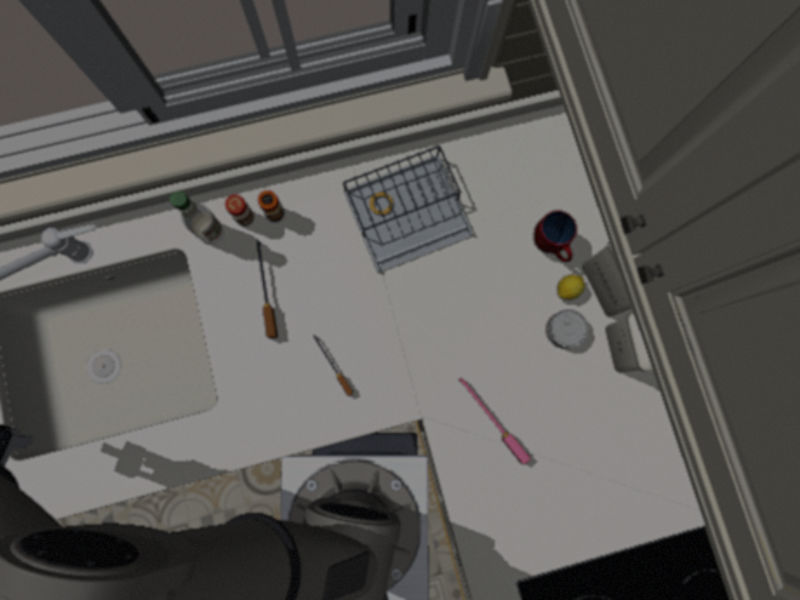

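View pics/side0.png

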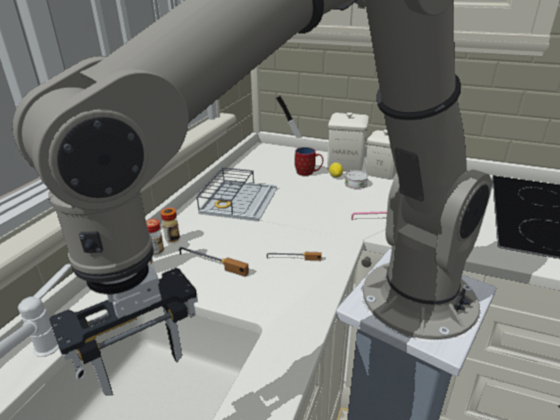

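The top picture (800 scale) shows three hooked rods: a large brown one with handle at (269,320) and nose at (259,243), a small brown one with handle at (344,384), and a pink one with handle at (515,447). I choose the large brown one, world about (0.44, 0.19). The ring is at (381,203), under the guard. I'll move above the rod and check it in a close crop.

arm_command --series '[-36,-35,-5,0,0,0,1,-36,-35,-5,0,0,0,1,-36,-35,-5,0,0,0,1,-36,-35,-5,0,0,0,1,-36,-35,-5,0,0,0,1,-36,-35,-5,0,0,0,1,-36,-35,-5,0,0,0,1,-36,-35,-5,0,0,0,1,-36,-35,-5,0,0,0,1,-36,-35,-5,0,0,0,1,0,0,0,0,0,-9,1,0,0,0,0,0,-9,1]' --newtons 60

```text
t: 2.7
eef_pos: [0.444, 0.1952, 0.2557]
orientation: [0.002, 3.141, 0.001]
wrist_force: [0.8, 0.4, -0.2]
gripper_width: 0.094
grasp_force: 0.0
```

arm_command --series '[0,0,0,0,0,-9,1,0,0,0,0,0,0,1]'

```text
t: 2.95
eef_pos: [0.4437, 0.1957, 0.2556]
orientation: [-0.238, 3.132, 0.0]
wrist_force: [0.2, -0.3, 0.6]
gripper_width: 0.0939
grasp_force: 0.0
```

Run:
```python
from h import *
im=cams.capture("wrist"); cv2.imwrite("pics/w1.png",im); c=cam("wrist")
for l,z in dict(hook=0,hook_nose=.001).items():
  for d in models.landmark_of("wrist",l)[:3]: print(l,round(d["score"],2),np.round(d["uv"]),np.round(ray("wrist",d["uv"],z,c),4))
for d in models.masks_of("wrist","hook")[:3]: print(d["score"],d["rect"],d["mask"].sum())
# orange handle: fit top-face rectangle
hsv=cv2.cvtColor(im,cv2.COLOR_BGR2HSV); m=((hsv[...,0]<20)&(hsv[...,1]>120)&(hsv[...,2]>40)).astype(np.uint8)
n,lab,st,ce=cv2.connectedComponentsWithStats(m)
for i in range(1,n):
  if st[i,4]>300:
    b=cv2.minAreaRect(np.argwhere(lab==i)[:,::-1].astype(np.float32)); P=np.array([ray("wrist",p,.036,c)[:2] for p in cv2.boxPoints(b)]); print(b,np.round(P,3).tolist(),P.mean(0))
s=ctrl.observe(); print(s["t"],s["eef_pos"],R.from_rotvec(s["orientation"]).as_matrix().round(3).tolist(),s["wrist_force"])
# top-based rack yaw: project ring/guard points
```

```text
hook 0.86 [166.  58.] [0.305  0.0222 0.    ]
hook_nose 0.82 [280. 285.] [0.6195 0.2225 0.001 ]
hook_nose 0.64 [212. 144.] [0.4092 0.0928 0.001 ]
hook_nose 0.35 [295. 326.] [0.6946 0.2608 0.001 ]
0.84 [273.9, 225.4, 16.1, 140.9] 1401
0.84 [180.8, 92.2, 65.3, 118.9] 939
((161.5673828125, 52.244956970214844), (45.74489974975586, 13.769604682922363), 62.52556610107422) [[0.289, 0.009], [0.28, 0.023], [0.321, 0.05], [0.33, 0.036]] [0.30494916 0.02951254]
((275.5, 179.5), (51.0, 15.0), 90.0) [[0.407, 0.174], [0.404, 0.194], [0.474, 0.205], [0.477, 0.184]] [0.44027108 0.18953456]
((247.5, 370.0), (28.0, 31.0), 90.0) [[0.742, 0.162], [0.734, 0.212], [0.792, 0.22], [0.799, 0.168]] [0.7666061  0.19020107]
((297.5, 370.5), (29.0, 31.0), 90.0) [[0.729, 0.243], [0.722, 0.293], [0.781, 0.304], [0.789, 0.252]] [0.75515956 0.27309858]
3.15 [0.4436981  0.19577374 0.25552485] [[-0.989, -0.149, 0.0], [-0.149, 0.989, 0.0], [-0.0, 0.0, -1.0]] [-0.597784   -0.2844358  -0.81697974]
```

View pics/w1.png

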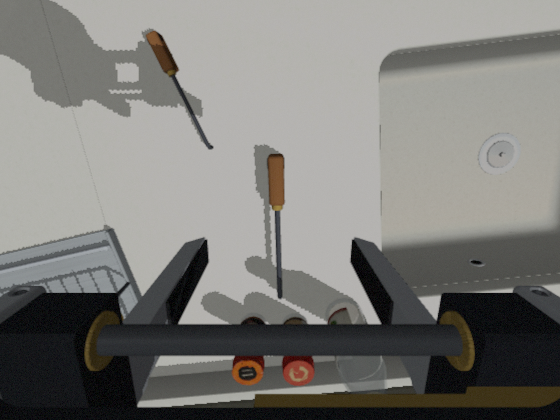

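The crop shows the large brown rod directly below, handle at (276,180) and nose at (280,297). The smaller one is at (162,52). I'm going down to grasp.

arm_command --series '[4,-5.5,30,0,0,-1.8,1,0,0,50,0,0,0,1,0,0,50,0,0,0,1,0,0,50,0,0,0,1,0,0,45,0,0,0,1,0,0,26,0,0,0,1,0,0,0,0,0,0,1,0,0,0,0,0,0,-1,0,0,0,0,0,0,-1,0,0,0,0,0,0,-1,0,0,0,0,0,0,-1,0,0,0,0,0,0,-1]' --newtons 50

```text
t: 4.65
eef_pos: [0.4406, 0.1898, 0.0047]
orientation: [-0.288, 3.128, 0.0]
wrist_force: [1.1, 0.3, 0.4]
gripper_width: 0.0474
grasp_force: 0.0
```

arm_command --series '[0,0,0,0,0,0,-1,0,0,0,0,0,0,-1]'

```text
t: 4.9
eef_pos: [0.4406, 0.1897, 0.0044]
orientation: [0.288, -3.128, 0.0]
wrist_force: [0.0, -0.3, 0.9]
gripper_width: 0.0276
grasp_force: 0.0
```

arm_command --series '[0,0,0,0,0,0,-1,0,0,0,0,0,0,-1,0,0,0,0,0,0,-1,0,0,-20,0,0,0,-1,0,0,-50,0,0,0,-1,0,0,-50,0,0,0,-1,0,0,-30,0,0,0,-1]'

```text
t: 5.78
eef_pos: [0.441, 0.1898, 0.1567]
orientation: [-0.288, 3.127, 0.002]
wrist_force: [0.9, -0.0, -2.2]
gripper_width: 0.0217
grasp_force: 50.0
```

arm_command --series '[8,-43,0,0,0,0,-1,8,-43,0,0,0,0,-1,8,-43,0,0,0,0,-1,8,-43,0,0,0,0,-1,8,-43,0,0,0,0,-1,8,-43,0,0,0,0,-1,8,-43,0,0,0,0,-1,8,-43,0,0,0,0,-1,0,0,0,0,0,0,-1]'

```text
t: 6.9
eef_pos: [0.4399, -0.1632, 0.1545]
orientation: [0.281, -3.129, 0.001]
wrist_force: [0.8, 0.2, -1.8]
gripper_width: 0.0214
grasp_force: 50.0
```

Run:
```python
from h import *
s=ctrl.observe(); print(s["t"],s["eef_pos"],R.from_rotvec(s["orientation"]).as_matrix().round(3).tolist(),s["wrist_force"],s["gripper_width"])
Z=dict(burner_ring=.005,rack=0,guard_bar=.066,hook=.15,hook_nose=.151)
for n in("wrist","top"):
  im=cams.capture(n); cv2.imwrite(f"pics/{n}2.png",im); c=cam(n)
  for l,z in Z.items():
    for d in models.landmark_of(n,l)[:2]: print(n,l,round(d["score"],2),np.round(d["uv"]),np.round(ray(n,d["uv"],z,c),4))
  for d in models.masks_of(n,"burner_ring")[:1]: print("mask",d["rect"],ray(n,d["rect"][:2],.0095,c))
a=cv2.imread("pics/wrist2.png");b=cv2.imread("pics/top2.png")[80:220,210:396]
cv2.imwrite("pics/w2.png",np.vstack([a[:350],cv2.resize(b,(560,420))[:250]]) if 0 else np.vstack([cv2.resize(a,(400,300)),cv2.resize(b,(400,300))]))
```

```text
6.9 [ 0.43992498 -0.16317389  0.15451071] [[-0.984, -0.178, -0.0], [-0.178, 0.984, -0.001], [0.0, -0.001, -1.0]] [ 0.76062133  0.16059834 -1.7572732 ] 0.021418739651144516
wrist burner_ring 0.56 [318. 399.] [ 0.7239 -0.0539  0.005 ]
wrist rack 0.93 [270. 368.] [ 0.6863 -0.1294  0.    ]
wrist guard_bar 0.36 [316. 398.] [ 0.6557 -0.0787  0.066 ]
wrist hook 0.78 [276. 253.] [ 0.4439 -0.1636  0.15  ]
wrist hook 0.73 [475. 102.] [ 0.328  -0.0659  0.15  ]
wrist hook_nose 0.92 [498. 209.] [ 0.3875 -0.0281  0.151 ]
wrist hook_nose 0.32 [316. 397.] [ 0.5607 -0.11    0.151 ]
mask [278.4, 351.6, 68.6, 86.9] [ 0.64926696 -0.12455089  0.0095    ]
top burner_ring 0.5 [264. 142.] [ 0.7258 -0.0472  0.005 ]
top rack 0.96 [289. 152.] [ 0.695  -0.1328  0.    ]
top guard_bar 0.57 [288. 148.] [ 0.6878 -0.1265  0.066 ]
top hook 0.84 [358. 313.] [ 0.1774 -0.3166  0.15  ]
top hook 0.6 [241. 270.] [0.2969 0.0142 0.15  ]
top hook_nose 0.8 [325. 265.] [ 0.3104 -0.2247  0.151 ]
top hook_nose 0.49 [221. 236.] [0.3919 0.074  0.151 ]
```

View pics/w2.png

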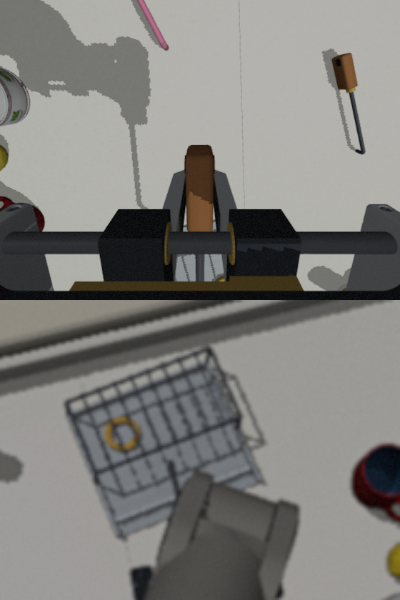

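Run:
```python
from h import *
from scipy.optimize import least_squares
c=cam("top")
f=lambda x,y,z: ray("top",(210+x*186/400,80+(y-300)*140/300),z,c)[:2]
prs={"front":(f(121,537,.01),f(265,482,.01)),"bar":(f(98,484,.066),f(243,427,.066)),"rear":(f(67,402,.07),f(211,348,.07))}
for k,(a,b) in prs.items():
    d=a-b; print(k,a.round(3),b.round(3),"mid",((a+b)/2).round(4),"len",np.linalg.norm(d).round(3),"yaw",np.degrees(np.arctan2(-d[0],d[1])).round(1))
for n,p in(("top","pics/top0.png"),("side","pics/side0.png"),("top","pics/top2.png")):
  im=cv2.imread(p); cc=cam(n); uv=proj(n,[.718,-.05,.01],cc).astype(int); o=uv-14
  h=cv2.cvtColor(im,cv2.COLOR_BGR2HSV)[o[1]:o[1]+28,o[0]:o[0]+28]
  m=(h[...,0]>8)&(h[...,0]<32)&(h[...,1]>110)
  q=np.argwhere(m)[:,::-1].astype(np.float32); e=cv2.minEnclosingCircle(q); r=cv2.boundingRect(m.astype(np.uint8)); ctr=np.array([r[0]+r[2]/2-.5,r[1]+r[3]/2-.5])+o
  print(n,m.sum(),r,ctr,ray(n,ctr,.0095,cc).round(4), "size", np.linalg.norm(ray(n,ctr+[r[2]/2,0],.0095,cc)-ray(n,ctr-[r[2]/2,0],.0095,cc)).round(3))
```

```text
front [ 0.559 -0.056] [ 0.647 -0.278] mid [ 0.6028 -0.1666] len 0.239 yaw 21.6
bar [ 0.627 -0.022] [ 0.716 -0.238] mid [ 0.6712 -0.1299] len 0.234 yaw 22.4
rear [0.752 0.025] [ 0.84  -0.191] mid [ 0.796  -0.0831] len 0.234 yaw 22.0
top 83 (9, 5, 16, 15) [266.5 142. ] [ 0.7254 -0.0559  0.0095] size 0.053
side 60 (7, 10, 16, 8) [222.5 203.5] [ 0.7229 -0.0557  0.0095] size 0.055
top 81 (9, 5, 16, 15) [266.5 142. ] [ 0.7254 -0.0559  0.0095] size 0.053
```

arm_command --series '[0,0,0,0,0,-5.9,-1,0,0,0,0,0,-5.9,-1,-17,-8,0,0,0,0,-1,0,0,40,0,0,0,-1,0,0,40,0,0,0,-1,0,0,30,0,0,0,-1,0,0,16,0,0,0,-1,0,0,0,0,0,0,-1]'

```text
t: 8.6
eef_pos: [0.4594, -0.1613, 0.0279]
orientation: [0.606, -3.081, -0.0]
wrist_force: [0.2, 0.8, -2.5]
gripper_width: 0.022
grasp_force: 50.0
```

Run:
```python
from h import *
s=ctrl.observe(); M=R.from_rotvec(s["orientation"]).as_matrix(); P=np.array(s["eef_pos"]); print(s["t"],P,M.round(3).tolist(),s["wrist_force"])
out=[]
for n in("top","side"):
  im=cams.capture(n); c=cam(n)
  N=P-M[:,0]*.189; N[2]=P[2]-.0034
  uv=proj(n,N,c); g=proj(n,[.724,-.056,.0095],c); print(n,uv,g)
  for d in models.landmark_of(n,"hook_nose")[:3]: print(round(d["score"],2),np.round(d["uv"],1))
  ctr=((uv+g)/2).astype(int); o=ctr-[40,30]; k=cv2.resize(im[o[1]:o[1]+60,o[0]:o[0]+80],(400,300),interpolation=cv2.INTER_CUBIC)
  print("crop origin",o); out.append(k)
cv2.imwrite("pics/z3.png",np.hstack(out))
```

```text
8.6 [ 0.4593619  -0.16130883  0.0279115 ] [[-0.925, -0.379, -0.001], [-0.379, 0.925, -0.0], [0.001, 0.0, -1.0]] [ 0.24300023  0.83532905 -2.5295411 ]
top [276.70147003 167.1706123 ] [266.51729862 142.39143068]
0.56 [323.5 261.2]
0.41 [276.1 168. ]
crop origin [231 124]
side [248.29792027 203.04193826] [222.33292112 203.37372022]
0.6 [263.6 258.1]
0.55 [245.2 204.9]
0.54 [352.2 219.3]
crop origin [195 173]
```

View pics/z3.png

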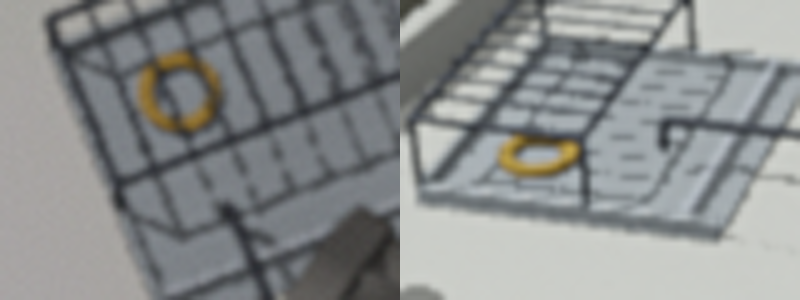

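The nose is at crop (227,207) in the top view and (265,147) in the side view, as predicted. The ring centre is at (179,92) and (540,153). I'm sliding in under the bar and then lowering.

arm_command --series '[-30,-1,0,0,0,0,-1,-30,-1,0,0,0,0,-1,-30,-1,0,0,0,0,-1,0,0,0,0,0,0,-1,0,0,6,0,0,0,-1,0,0,5,0,0,0,-1,0,0,4,0,0,0,-1,0,0,0,0,0,0,-1]'

```text
t: 9.8
eef_pos: [0.5433, -0.1299, 0.0132]
orientation: [0.608, -3.082, -0.0]
wrist_force: [-0.0, -0.1, -1.3]
gripper_width: 0.0218
grasp_force: 50.0
```

Run:
```python
from h import *
s=ctrl.observe(); M=R.from_rotvec(s["orientation"]).as_matrix(); P=np.array(s["eef_pos"]); print(s["t"],P,s["wrist_force"],s["moment"])
out=[]
for n in("top","side"):
  im=cams.capture(n); c=cam(n)
  N=P-M[:,0]*.189; N[2]=P[2]-.0034
  uv=proj(n,N,c); o=uv.astype(int)-[30,22]; print(n,uv,o)
  out.append(cv2.resize(im[o[1]:o[1]+45,o[0]:o[0]+60],(400,300),interpolation=cv2.INTER_CUBIC))
cv2.imwrite("pics/z4.png",np.hstack(out))
```

```text
9.8 [ 0.54326423 -0.12990226  0.01318597] [-0.0255085  -0.13992976 -1.32389853] [0.06150054 0.04833122 0.01955063]
top [267.16002024 144.0514027 ] [237 122]
side [224.00948032 203.53316393] [194 181]
```

View pics/z4.png

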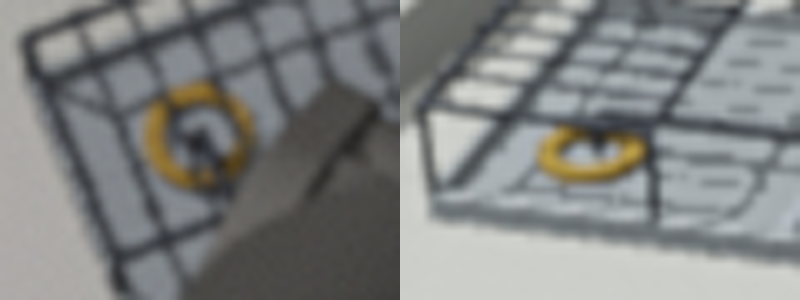

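The nose (crop 198,140) is down inside the ring's hole in both views. Now I draw it forward.

arm_command --series '[6,0,0,0,0,0,-1,12,0,0,0,0,0,-1,12,0,0,0,0,0,-1,12,0,0,0,0,0,-1,12,0,0,0,0,0,-1,12,0,0,0,0,0,-1,12,0,0,0,0,0,-1,6,0,0,0,0,0,-1]'

```text
t: 10.9
eef_pos: [0.4652, -0.162, 0.0135]
orientation: [0.608, -3.082, -0.0]
wrist_force: [-0.1, 0.2, -1.8]
gripper_width: 0.0219
grasp_force: 50.0
```

arm_command --series '[2,0,0,0,0,0,-1,2,0,0,0,0,0,-1]'

```text
t: 11.15
eef_pos: [0.4625, -0.1631, 0.0135]
orientation: [-0.609, 3.082, -0.0]
wrist_force: [0.2, -0.3, -2.4]
gripper_width: 0.0219
grasp_force: 50.0
```

Run:
```python
from h import *
s=ctrl.observe(); print(s["t"])
y=np.radians(22); ex=np.array([np.cos(y),np.sin(y),0]); ey=np.array([-np.sin(y),np.cos(y),0]); O=np.array([.685,-.127,0])
im=cams.capture("side"); c=cam("side")
# rectified: rack x -120..60 (rows, rear up), y 120..-120, 3px/mm, z=.015
src=[];dst=[]
for X in(-.12,.06):
  for Y in(-.12,.12):
    src.append(proj("side",O+ex*X+ey*Y+[0,0,.015],c)); dst.append([(.12-Y)*3000,(.06-X)*3000])
H=cv2.getPerspectiveTransform(np.float32(src),np.float32(dst))
w=cv2.warpPerspective(im,H,(720,540),flags=cv2.INTER_CUBIC)
for X in range(-100,41,20): cv2.putText(w,str(X),(0,int((60-X)*3)+4),0,.45,(0,0,255)); cv2.line(w,(40,(60-X)*3),(55,(60-X)*3),(0,0,255),1)
cv2.imwrite("pics/r5.png",w)
```

```text
11.15
```

View pics/r5.png

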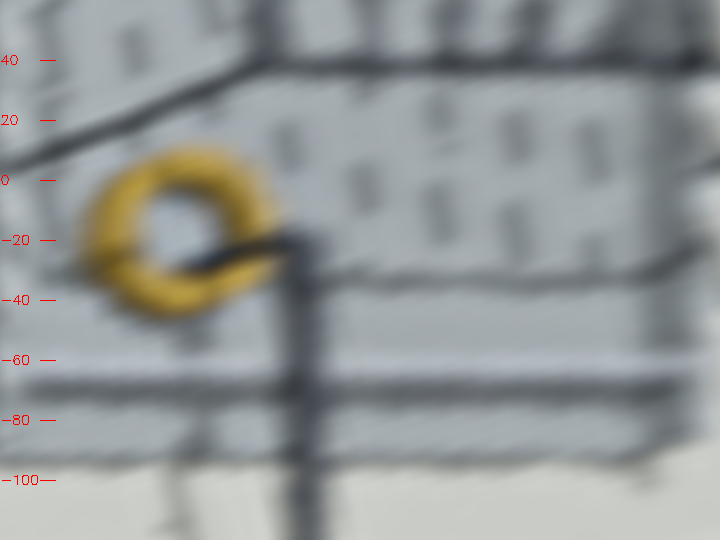

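The rectified view shows the ring centred at about x = -18 mm with its front edge at -46. A bar edge shows near -60 to -70. I'll advance 6 mm and then feel with small steps.

arm_command --series '[2,0,0,0,0,0,-1,2,0,0,0,0,0,-1,2,0,0,0,0,0,-1,0,0,0,0,0,0,-1]'

```text
t: 11.7
eef_pos: [0.4565, -0.1655, 0.0135]
orientation: [0.608, -3.082, -0.0]
wrist_force: [0.5, -0.6, -0.9]
gripper_width: 0.0216
grasp_force: 50.0
```

arm_command --series '[1,0,0,0,0,0,-1,1,0,0,0,0,0,-1]'

```text
t: 11.95
eef_pos: [0.4548, -0.1662, 0.0135]
orientation: [0.608, -3.082, 0.0]
wrist_force: [0.8, -0.3, -2.1]
gripper_width: 0.0216
grasp_force: 50.0
```

arm_command --series '[1,0,0,0,0,0,-1,1,0,0,0,0,0,-1]'

```text
t: 12.2
eef_pos: [0.453, -0.167, 0.0135]
orientation: [0.608, -3.082, 0.0]
wrist_force: [0.4, 0.2, -2.0]
gripper_width: 0.0215
grasp_force: 50.0
```

arm_command --series '[1,0,0,0,0,0,-1,1,0,0,0,0,0,-1]'

```text
t: 12.45
eef_pos: [0.4511, -0.1678, 0.0135]
orientation: [0.608, -3.082, 0.0]
wrist_force: [-0.1, 0.0, -1.1]
gripper_width: 0.0215
grasp_force: 50.0
```

arm_command --series '[1,0,0,0,0,0,-1,1,0,0,0,0,0,-1]'

```text
t: 12.7
eef_pos: [0.4493, -0.1685, 0.0135]
orientation: [0.608, -3.082, 0.0]
wrist_force: [0.1, -0.9, -1.3]
gripper_width: 0.0216
grasp_force: 50.0
```

arm_command --series '[1,0,0,0,0,0,-1,1,0,0,0,0,0,-1]'

```text
t: 12.95
eef_pos: [0.4474, -0.1692, 0.0135]
orientation: [0.608, -3.082, 0.0]
wrist_force: [0.4, -0.1, -1.5]
gripper_width: 0.0217
grasp_force: 50.0
```

arm_command --series '[1,0,0,0,0,0,-1,1,0,0,0,0,0,-1]'

```text
t: 13.2
eef_pos: [0.4461, -0.17, 0.0136]
orientation: [-0.608, 3.081, -0.001]
wrist_force: [3.8, 0.3, -1.9]
gripper_width: 0.0215
grasp_force: 50.0
```

arm_command --series '[0.5,0,0,0,0,0,-1,0,0,0,0,0,0,-1]'

```text
t: 13.45
eef_pos: [0.4459, -0.1703, 0.0137]
orientation: [-0.608, 3.081, -0.001]
wrist_force: [5.8, 0.7, -2.1]
gripper_width: 0.0218
grasp_force: 50.0
```

arm_command --series '[0.4,0,0,0,0,0,-1,0,0,0,0,0,0,-1,0,0,0,0,0,0,-1]'

```text
t: 13.82
eef_pos: [0.4459, -0.1704, 0.0138]
orientation: [-0.608, 3.081, -0.001]
wrist_force: [7.1, 1.0, -3.3]
gripper_width: 0.0218
grasp_force: 50.0
```

arm_command --series '[0,0,0,0,0,0,-1,0,0,0,0,0,0,-1,0,0,0,0,0,0,-1,0,0,0,0,0,0,-1,0,0,0,0,0,0,-1]'

```text
t: 14.45
eef_pos: [0.4458, -0.1704, 0.0137]
orientation: [-0.608, 3.081, -0.001]
wrist_force: [5.9, 0.6, -3.2]
gripper_width: 0.0214
grasp_force: 50.0
```

Run:
```python
from h import *
s=ctrl.observe(); M=R.from_rotvec(s["orientation"]).as_matrix(); P=np.array(s["eef_pos"]); print(s["t"],P,s["wrist_force"])
out=[]
for n in("top","side"):
  im=cams.capture(n); c=cam(n)
  N=P-M[:,0]*.189; N[2]=P[2]-.0034
  uv=proj(n,N,c); o=uv.astype(int)-[30,22]; print(n,uv,o)
  out.append(cv2.resize(im[o[1]:o[1]+45,o[0]:o[0]+60],(400,300),interpolation=cv2.INTER_CUBIC))
cv2.imwrite("pics/z6.png",np.hstack(out))
```

```text
14.45 [ 0.4458323  -0.17037131  0.01373843] [ 5.94337115  0.61166031 -3.17400146]
top [279.31544988 172.33987273] [249 150]
side [253.24327419 206.76402459] [223 184]
```

View pics/z6.png

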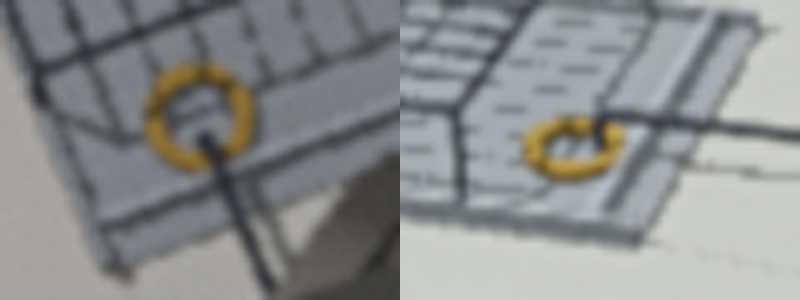

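The ring is seated on the stop, and the pull held at about 6–7 N for over 0.5 s. Now I relax, lift out and carry the rod back to its starting place.

arm_command --series '[-2,0,0,0,0,0,-1,-5,0,0,0,0,0,-1,0,0,0,0,0,0,-1,0,0,-8,0,0,0,-1,0,0,-12,0,0,0,-1,0,0,-30,0,0,0,-1,0,0,-30,0,0,0,-1,0,0,0,0,0,6,-1,0,0,0,0,0,5.8,-1]'

```text
t: 15.68
eef_pos: [0.4515, -0.1677, 0.0947]
orientation: [-0.283, 3.127, 0.0]
wrist_force: [-0.3, -0.0, -1.0]
gripper_width: 0.022
grasp_force: 50.0
```

arm_command --series '[-7,44.6,0,0,0,0,-1,-7,44.6,0,0,0,0,-1,-7,44.6,0,0,0,0,-1,-7,44.6,0,0,0,0,-1,-7,44.6,0,0,0,0,-1,-7,44.6,0,0,0,0,-1,-7,44.6,0,0,0,0,-1,-7,44.6,0,0,0,0,-1,0,0,0,0,0,0,-1]'

```text
t: 16.8
eef_pos: [0.4409, 0.1965, 0.0942]
orientation: [-0.295, 3.127, 0.001]
wrist_force: [0.1, -0.4, -2.1]
gripper_width: 0.0217
grasp_force: 50.0
```

Run:
```python
from h import *
s=ctrl.observe(); M=R.from_rotvec(s["orientation"]).as_matrix(); P=np.array(s["eef_pos"]); print(s["t"],P,s["orientation"],s["wrist_force"])
N=P-M[:,0]*.189; N[2]=P[2]-.0034; out=[]
for n,T in(("top",[.63,-.09,.01]),("side",N)):
  im=cams.capture(n); c=cam(n); print(n,proj(n,N,c))
  for d in models.landmark_of(n,"hook_nose")[:3]: print(round(d["score"],2),np.round(d["uv"],1))
  o=proj(n,T,c).astype(int)-[40,30]; print(o)
  out.append(cv2.resize(im[o[1]:o[1]+60,o[0]:o[0]+80],(400,300),interpolation=cv2.INTER_CUBIC))
cv2.imwrite("pics/z7.png",np.hstack(out))
```

```text
16.8 [0.44093327 0.19650213 0.09418588] [-2.95427476e-01  3.12686501e+00  1.18815459e-03] [ 0.08763192 -0.3522211  -2.13306615]
top [173.53514389 163.37655637]
0.59 [326.9 267.4]
0.52 [173.3 162.7]
0.51 [219.  236.1]
[236 139]
side [174.61948186 229.17009047]
0.92 [178.8 232.6]
0.49 [352.6 222.2]
0.47 [270.9 259.2]
[134 199]
```

View pics/z7.png

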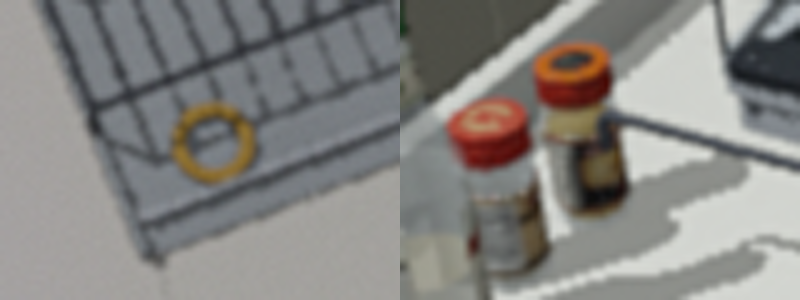

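The ring lies alone by the stop at crop (213,143). The rod is level in the side view and its nose is clear of the jars. Now I lower and release it.

arm_command --series '[0,0,30,0,0,0,-1,0,0,30,0,0,0,-1,0,0,20,0,0,0,-1,0,0,5,0,0,0,-1,0,0,3,0,0,0,-1,0,0,0,0,0,0,-1,0,0,0,0,0,0,-1]'

```text
t: 17.88
eef_pos: [0.4415, 0.1936, 0.0061]
orientation: [-0.288, 3.128, 0.001]
wrist_force: [-0.4, -0.5, -0.8]
gripper_width: 0.0218
grasp_force: 50.0
```

arm_command --series '[0,0,1,0,0,0,-1,0,0,0,0,0,0,-0.4,0,0,0,0,0,0,-0.4,0,0,0,0,0,0,0.2,0,0,0,0,0,0,0.2,0,0,0,0,0,0,1,0,0,0,0,0,0,1,0,0,-10,0,0,0,1,0,0,-40,0,0,0,1,0,0,-50,0,0,0,1,0,0,-50,0,0,0,1,0,0,0,0,0,0,1]'

```text
t: 19.38
eef_pos: [0.4428, 0.1943, 0.1582]
orientation: [-0.288, 3.124, 0.006]
wrist_force: [0.4, 0.2, 0.3]
gripper_width: 0.0938
grasp_force: 0.0
```

Run:
```python
from h import *
s=ctrl.observe(); print(s["t"],s["eef_pos"],s["gripper_width"])
im=cams.capture("side"); w=cams.capture("wrist"); c=cam("side")
y=np.radians(22); O=np.array([.685,-.127])
o=proj("side",[.724,-.056,.0095],c).astype(int)-[16,25]
h=cv2.cvtColor(im,cv2.COLOR_BGR2HSV)[o[1]:o[1]+50,o[0]:o[0]+60]
m=(h[...,0]>8)&(h[...,0]<32)&(h[...,1]>110); r=cv2.boundingRect(m.astype(np.uint8)); ctr=np.array([r[0]+r[2]/2-.5,r[1]+r[3]/2-.5])+o
d=ray("side",ctr,.0095,c)[:2]-O; print("ring rack xy",d@[np.cos(y),np.sin(y)],d@[-np.sin(y),np.cos(y)],r)
for l in("hook","hook_nose"):
  for q in models.landmark_of("side",l)[:2]: print(l,q["score"],ray("side",q["uv"],0,c).round(3))
a=cv2.resize(im[150:300,130:330],(400,300),interpolation=cv2.INTER_CUBIC)
cv2.imwrite("pics/z8.png",np.hstack([a,cv2.resize(w,(400,300))]))
```

```text
19.375 [0.44276657 0.19431425 0.15823583] 0.09382442359215301
ring rack xy 0.02049398173079953 -0.029586206782971265 (22, 0, 28, 33)
hook 0.86 [0.444 0.192 0.   ]
hook 0.82 [0.294 0.029 0.   ]
hook_nose 0.73 [0.417 0.089 0.   ]
hook_nose 0.7 [0.62  0.244 0.   ]
```

View pics/z8.png

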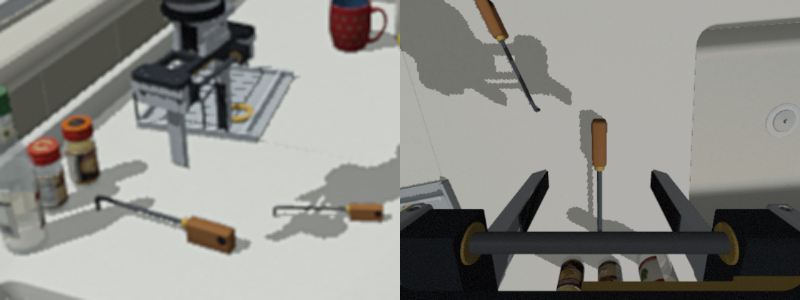

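The rod stands upright on the worktop at crop (165,225), the jars are undisturbed, and the ring is by the stop at (240,112), partly hidden by the gripper. The ring size measured here is spoiled by that occlusion. From the felt travel its centre is at about x = -35 mm, well inside the range. Handing in.

```bash
python3 -c "
from bench import ctrl
print(ctrl.close_job())"
```

```text
the job is handed in; nothing more can be done
None
```

The job is handed in, with no verdict returned. The ring was drawn onto the stop bar with about 6–7 N for over half a second and lies in front of the guard, its centre about 35 mm ahead of the bar by felt travel because the gripper hid it in the last picture. The rod stands flat at its starting spot, clear of the tray, and the jars are where they were.

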